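Return the press tools to their foam inserts

ROBOT

A 6-joint arm with a two-finger parallel gripper is mounted at the origin on a cart in front of the work surface, level with it; the furniture and walls round the work are solid. World frame = base frame: x ahead of the robot, y to its left, z up, the work surface at z = 0. Lengths are in m, angles in degrees, forces in N, time in s.
With the tool pointing down it reaches from about 0.3 to 0.75 m from the base axis. Payload 8.5 kg.
Tool frame: the origin (TCP) lies at the very end of the fingers, on their centre line; the grasp point (between the pads) lies 19 mm behind it (env.hold_point_z is the distance from the TCP to the grasp point, in m); z points along the fingers, y is the line along which they close (so a half turn about z gives the same grasp; the last joint's range is limited). The gripper opens to 85 mm and grips with 20 to 120 N. Pads are 22 mm wide; open, the fingers measure 114 mm over their backs; the gripper's body (76 mm by 85 mm) begins 54 mm behind the grasp point. The pads swing forward as they close: fully open they stand 13 mm farther back than shut.
Start: joints at [-78.455, 21.807, 74.336, -0, 83.858, -12.336], TCP at [0.223, -0.503, 0.231] pointing down, gripper open.
Joint ranges: [-178.18, 178.18], [-50.72, 133.34], [12.68, 142.11], [-81.47, 261.47], [9.98, 163.14], [-165.26, 165.26]. Speed limits (degrees/s): [136.94, 136.94, 180, 180, 180, 180].

INTERFACE

Orientations are given as a 3x3 rotation matrix whose columns are the frame's x, y, z axes.
In Python, from rig import env, optics gives the robot as it stands.
- The arm moves only by the shell command python3 -m jog 'ROWS' [OPENING] [FORCE]. ROWS is JSON, a list of rows, each an object with "linear": the shift along the tool's x, y, z in units of 40 mm (1.0 is 40 mm), a list of three; "roll": the turn about the tool's z in units of 5 degrees (1.0 is 5 degrees). A call has 1 to 12 rows; each row shifts and turns the commanded pose from where the row before left it, along the tool's axes as they then stand; what a row does not reach is not made up. A row lasts 1/12 s, in which the tool goes at most 41.7 mm and 7.16 degrees, less where a joint would pass 70% of its speed; a pose out of reach is approached as far as the arm can. A call is refused whole if a number of a shift passes 1 or a number of a turn 1, either way. A call with a gripper value outside its range is refused whole. OPENING is the opening, from -1 (shut) to 1 (fully open), set as the call begins (- or left out, the last holds). The fingers move at their own pace and stop on an object; FORCE is the grip in N (left out, the last holds). Time passes only in rows, so rows that do not move let the fingers close. It gives the time, the measured TCP pose, the force, the opening and the grip force at its end, in the units of the state.
- env.observe(): the state, without advancing time (a new reading comes with each control period).
- optics.get_image(name): name is "scene" or "top" or "wrist"; returns the picture (400x640x3 uint8, red, green, blue); there is no depth.
- optics.calibration(name): a dict with "fov_y" (degrees; the focal length in pixels is half the picture's height over the tangent of half this angle, whatever the lens; pixels are square), "cx", "cy" (the principal point, pixels), "T" (4x4, takes a point from camera to world coordinates). Camera axes: x right, y down, z forward; pixel columns grow to the right and rows downward; lengths in m; the calibration is good to about 2 mm. A picture is of the moment at which its call begins: read the wrist's pose just before it. calibration takes no time and is no camera call; for the wrist camera it gives the pose at the moment of the call.
- env.close_job(): hands the job in; it is judged then, once.
The state is a dict: "time_s": time; "q": joint angles; "qvel": joint speeds; "joint_efforts": joint torques, N m; "position": TCP position; "tool_rot": TCP orientation; "ft_force": force on the tool from outside, world axes, zero at the start; "wrist_torque": the same for the moment, N m; "grip_width": finger opening in m; "gripper_force": force on a finger pad.
Only numpy, scipy, OpenCV 4.12 (cv2) and the standard library are available. Lean on these libraries where they do the work, as an engineer would, in place of code of your own. Each camera call takes 0.05 s, during which the arm holds its last target. There are 200 camera calls.

TASK

Put the four press tools (orange screwdriver, ink spatula, the black blower bulb lying beside the tray, not the spare one far back on the lace mat, and red hex-key set) back in the foam tool tray, each lying fully down in the cut-out of its own shape. Somebody dropped the hex-key set into the blower's cut-out, so it has to come out before the blower can go home. Leave the stapler and the roll of black tape where they are.

Things in the scene. Friction and masses are not known exactly. Their poses are not given: they have to be found in the camera images.
- screwdriver_mid (a point): screwdriver, orange handle, 183 mm long, lying on the desk. Point: mid-length, on its axis, 14 mm above what it lies on; y runs towards the handle end (it may lie rolled about y). Handle: round, 28 mm across, y +6 to +92 mm; shaft 6 mm thick, y -85 to +6. Grip the handle across x at about y +42, its balance.
- ink_spatula: ink spatula, brown wooden handle, steel blade with a red end, 213 x 22 mm, lying on the desk. Origin: mid-length, at the underside; y runs towards the handle end. Handle 20 mm wide (x), 13 high, y +6 to +106 mm; blade 22 wide, 2 thick, 6 above the underside, y -103 to +6. Grip the handle across x at about y +42.
- blower: black rubber blower bulb (rigid), 51 x 112 x 51 mm, lying on the bare desk beside the tray (a spare one far back on the lace mat is no part of the job). Origin: mid-length, at the underside; the thin nozzle points along -y. Bulb 52 mm wide (x), 51 high, y -26 to +56 mm; nozzle 5 thick, 26 above the underside, y -56 to -26. Grip the bulb across x at about y +15.
- hex_key_set: red folding hex-key holder, 24 (x) x 90 (y) x 27 mm; at the start it lies wrongly in the blower's cut-out, flat on the blue floor. Origin: centre of its underside; y runs along it. Its solid body is 22 mm wide and 24 high. Grip it across x at the middle; it may be turned end for end.
- foam_screwdriver: Screwdriver insert: foam, dark grey with blue floor, 100 (x) x 240 (y) x 22 mm, fixed in a grey tray, underside 2 mm over the desk. Origin: centre of underside. Cut-out floor at z = +6 mm, 16 mm deep. Home: tool's point over the origin, its y along the insert's y. Cut-out: 38 mm wide, y -1 to +99 (handle), then 16 wide to y -97 (shaft); round finger scallops of radius 38 mm about y +42.
- foam_spatula: Ink-spatula insert: foam, dark grey with blue floor, 100 (x) x 240 (y) x 22 mm, fixed in a grey tray, underside 2 mm over the desk. Origin: centre of underside. Cut-out floor at z = +6 mm, 16 mm deep. Home: tool's point over the origin, its y along the insert's y. Cut-out: straight slot 32 mm wide, y -110 to +113 (handle at +y); round finger scallops of radius 36 mm about y +42.
- foam_hex: Hex-key insert: foam, dark grey with blue floor, 100 (x) x 240 (y) x 22 mm, fixed in a grey tray, underside 2 mm over the desk. Origin: centre of underside. Cut-out floor at z = +6 mm, 16 mm deep. Home: tool's point over the origin, its y along the insert's y. Cut-out: short slot 32 mm wide, y -51 to +51; round finger scallops of radius 38 mm about y 0.
- foam_blower: Blower insert: foam, dark grey with blue floor, 100 (x) x 240 (y) x 22 mm, fixed in a grey tray, underside 2 mm over the desk. Origin: centre of underside. Cut-out floor at z = +6 mm, 16 mm deep. Home: tool's point over the origin, its y along the insert's y. Cut-out: 62 mm wide, y -34 to +65 (bulb), then 18 wide to y -65 (nozzle); round finger scallops of radius 44 mm about y +15.
- stapler: blue desk stapler, 33 x 135 x 56 mm, standing on the desk right of the work; stays where it is. Origin: centre of its underside; y runs along it.
- black_tape: small roll of black tape, 58 mm across, 19 mm high, lying on the desk left of the work; stays where it is. Origin: centre of its underside.
There are look-alikes about, which are no part of the job. What is shaped like the hex_key_set but turquoise is not meant.

How it is judged (in metres and radians):
At the end, for the whole second after the job is handed in: Each tool lies at rest in its own insert: origin within 15 mm horizontally of the insert's, long axis within 0.2 rad of its y, level within 0.12 rad, on the blue floor (origin 3 to 10 mm above the insert's; the screwdriver's axis 17 to 24 mm) (horizontal distance between screwdriver_mid and foam_screwdriver below 0.015 m and angle between the y axis of screwdriver_mid and the y axis of foam_screwdriver, either way round below 0.2 rad and angle between screwdriver_mid's own y axis and vertical between 1.45 and 1.69 rad and z of screwdriver_mid in the frame of foam_screwdriver between 0.017 and 0.024 m and horizontal distance between ink_spatula and foam_spatula below 0.015 m and angle between the y axis of ink_spatula and the y axis of foam_spatula, either way round below 0.2 rad and angle between each of ink_spatula, hex_key_set, blower's own z axis and vertical below 0.12 rad and z of ink_spatula in the frame of foam_spatula between 0.003 and 0.01 m and linear speed of each of ink_spatula, hex_key_set, blower below 0.02 m/s and horizontal distance between hex_key_set and foam_hex below 0.015 m and angle between the y axis of hex_key_set and the y axis of foam_hex, either way round below 0.2 rad and z of hex_key_set in the frame of foam_hex between 0.003 and 0.01 m and horizontal distance between blower and foam_blower below 0.015 m and angle between the y axis of blower and the y axis of foam_blower, either way round below 0.2 rad and z of blower in the frame of foam_blower between 0.003 and 0.01 m); the robot touches nothing.
It fails at once if the stapler is pushed more than 30 mm from where it stood (distance of stapler from where it was at the start of the episode above 0.03 m).
It fails at once if the roll of black tape is pushed more than 30 mm from where it stood (distance of black_tape from where it was at the start of the episode above 0.03 m).
It also fails if it takes over 112 s, if anything falls off the work surface, if the arm or the gripper's body presses on something with over 40 N, if the wrist force passes 120 N, or if a joint passes its speed limit or range.

## Working session

There is one attempt and no reset: what is moved stays moved. The work goes in short steps, Python scripts to look and compute and a shell command to move; the robot and the scene stay as the last step left them, time stands still between calls to the robot, and variables do not carry over. Pictures are saved under pics/ and viewed, at most 17 in all, crops included, and the job is handed in when it is done.

```bash
ls; mkdir -p pics; python3 - <<'E'
from rig import env, optics
import cv2,numpy as np
for n in ("top","scene"):
    im=optics.get_image(n); cv2.imwrite(f"pics/{n}0.png",im[:,:,::-1]); c=optics.calibration(n); print(n,c["fov_y"],c["cx"],c["cy"],np.round(c["T"],3).tolist())
s=env.observe();print(s["time_s"],s["position"],np.round(s["tool_rot"],3).tolist(),env.hold_point_z)
E
```

```text
pics
top 53.39430537705846 314.13559711430526 203.03545718114836 [[0.03, -0.996, 0.081, 0.356], [-1.0, -0.03, -0.002, -0.004], [0.005, -0.081, -0.997, 1.486], [0.0, 0.0, 0.0, 1.0]]
scene 53.148949630920036 319.7159513614125 204.29209126188474 [[-0.942, 0.271, -0.2, 0.741], [0.336, 0.75, -0.569, 0.751], [-0.004, -0.603, -0.798, 1.119], [0.0, 0.0, 0.0, 1.0]]
0.1 [ 0.22261238 -0.50264641  0.23075858] [[0.914, 0.405, -0.0], [0.405, -0.914, 0.001], [0.0, -0.001, -1.0]] 0.0187
```

View pics/top0.png

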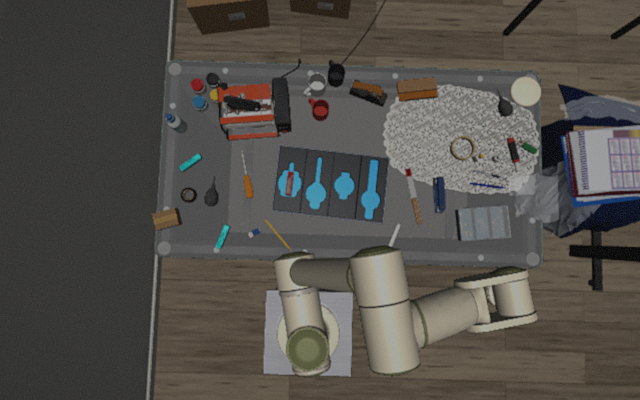

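View pics/scene0.png

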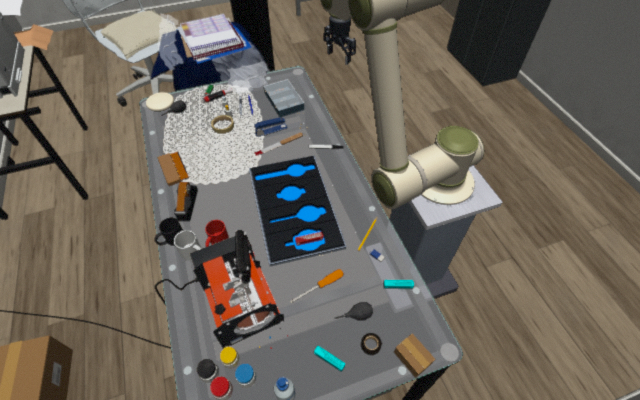

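The top view shows the screwdriver at (247,175), the blower beside the tray at (211,192), the spatula at (413,195), the stapler at (439,195) and the tape at (188,195). The red hex set is in the leftmost cut-out at (289,183). The inserts, left to right, are blower, screwdriver, hex and spatula, with handles towards the robot.

Look-alikes:
- **Blower:** (211,192) is the one I want; the spare is on the lace at (504,103).
- **Hex set:** red (289,183) is the one I want; turquoise ones are at (190,161) and (222,238), and a red knife at (513,150).
- **Screwdriver:** (247,175) is the one I want; the pencil is at (278,235).
- **Spatula:** (413,195) is the one I want; the white pen or knife is at (394,237).

```bash
cat > h.py <<'E'
from rig import env, optics
import cv2,numpy as np
def cal(n):
    c=optics.calibration(n); return (200/np.tan(np.radians(c["fov_y"]/2)),c["cx"],c["cy"],np.array(c["T"]))
def ray(c,uv,z):
    f,cx,cy,T=c; uv=np.atleast_2d(np.array(uv,float))
    d=np.c_[(uv[:,0]-cx)/f,(uv[:,1]-cy)/f,np.ones(len(uv))]@T[:3,:3].T
    o=T[:3,3]; return (o+d*((z-o[2])/d[:,2])[:,None])[:,:2]
def proj(c,P):
    f,cx,cy,T=c; p=(np.atleast_2d(P)-T[:3,3])@T[:3,:3]; return np.c_[f*p[:,0]/p[:,2]+cx,f*p[:,1]/p[:,2]+cy]
def blobs(m,amin):
    cs,_=cv2.findContours(m.astype(np.uint8),cv2.RETR_EXTERNAL,cv2.CHAIN_APPROX_NONE)
    return [k[:,0,:] for k in cs if cv2.contourArea(k)>amin]
def rect(xy):
    (c,(w,h),a)=cv2.minAreaRect((xy*1000).astype(np.float32)); 
    if w<h: w,h,a=h,w,a+90
    return np.round([*c,w,h,(a+90)%180-90],1)  # mm, long-axis angle from world x
E
python3 - <<'E'
from h import *
im=cv2.imread("pics/top0.png")
cv2.imwrite("pics/c1.png",cv2.resize(im[125:245,170:435],None,fx=3,fy=3,interpolation=cv2.INTER_CUBIC))
c=cal("top"); hsv=cv2.cvtColor(im,cv2.COLOR_BGR2HSV);H,S,V=cv2.split(hsv)
blue=(H>95)&(H<112)&(S>150)&(V>130)
for b in blobs(blue,60): print("blue",rect(ray(c,b,.008)),b.mean(0))
org=((H<20)|(H>172))&(S>120)
for b in blobs(org,20):
    if 150<b[:,1].mean()<235 : print("org",rect(ray(c,b,.014)),b.mean(0),hsv[tuple(b.mean(0).astype(int)[::-1])])
w=cal("wrist");s=env.observe();R=np.array(s["tool_rot"]);print(np.round(R.T@w[3][:3,:3],3),R.T@(w[3][:3,3]-s["position"]),w[:3])
for uv in [(247,172),(211,192),(413,195),(289,183),(331,185)]: print(uv,ray(c,uv,.014))
E
```

```text
blue [ 548.5 -116.6   92.6   70.7   27.9] [344.15873016 185.06349206]
blue [564.2  89.5 120.9  82.4   1.9] [289.40769231 179.76153846]
blue [ 536.1 -214.2  218.4   67.3    1.7] [371.22222222 188.8968254 ]
blue [556.2 -10.  188.7  71.    1.8] [316.34146341 185.6504065 ]
org [401.8 540.5  86.8  28.1 -68.6] [165.44       218.17333333] [ 18 123 124]
org [532.1 240.1  83.6  26.5   7.2] [247.86 186.48] [ 15 194 143]
[[ 0.    -0.958 -0.288]
 [ 1.    -0.     0.   ]
 [-0.    -0.288  0.958]] [ 0.07371577  0.00079663 -0.14378787] (np.float64(348.5104603953491), 321.0798194369654, 199.3244510519466)
(247, 172) [[0.58476159 0.24677844]]
(211, 192) [[0.50569014 0.37718663]]
(413, 195) [[ 0.51712819 -0.37435373]]
(289, 183) [[0.5481487  0.08861523]]
(331, 185) [[ 0.54537901 -0.06810182]]
```

View pics/c1.png

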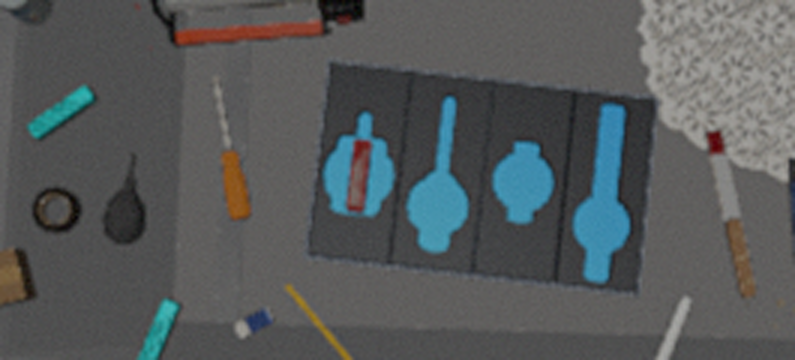

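The crop confirms the choices: orange screwdriver, the bulb beside the black tape, the spatula with the red tip, and the red set in the leftmost cut-out. Next I'll move the wrist camera over the tray.

```bash
python3 -m jog '[{"linear":[0,0,-0.35],"roll":0.8},{"linear":[0,0,-0.35],"roll":0.8},{"linear":[0,0,-0.35],"roll":0.8},{"linear":[0,0,-0.35],"roll":0.8},{"linear":[0,0,-0.35],"roll":0.8},{"linear":[0,0,0],"roll":0.8},{"linear":[0.6,-0.7,0],"roll":0},{"linear":[0.6,-0.7,0],"roll":0},{"linear":[0.6,-0.7,0],"roll":0},{"linear":[0.6,-0.7,0],"roll":0},{"linear":[0.6,-0.7,0],"roll":0},{"linear":[0.6,-0.7,0],"roll":0}]' 1 40
python3 -m jog '[{"linear":[0.6,-0.7,0],"roll":0},{"linear":[0.6,-0.7,0],"roll":0},{"linear":[0.6,-0.7,0],"roll":0},{"linear":[0.6,-0.7,0],"roll":0},{"linear":[0.6,-0.7,0],"roll":0},{"linear":[0.6,-0.7,0],"roll":0},{"linear":[0.6,-0.7,0],"roll":0},{"linear":[0.6,-0.7,0],"roll":0},{"linear":[0.6,-0.7,0],"roll":0},{"linear":[0,0,0],"roll":0},{"linear":[0,0,0],"roll":0}]'
python3 - <<'E'
from h import *
im=optics.get_image("wrist");c=cal("wrist");np.save("w1.npy",np.array(c,dtype=object),allow_pickle=True)
cv2.imwrite("pics/w1.png",im[:,:,::-1])
E
```

```text
time_s: 1.1
position: [0.3678, -0.3336, 0.3011]
tool_rot: [[1.0, -0.002, -0.0], [-0.002, -1.0, 0.001], [-0.0, -0.001, -1.0]]
ft_force: [0.0, -0.9, 0.5]
grip_width: 0.0851
gripper_force: 0.0
time_s: 2.02
position: [0.5841, -0.0822, 0.3004]
tool_rot: [[1.0, 0.001, -0.002], [0.001, -1.0, 0.0], [-0.002, -0.0, -1.0]]
ft_force: [0.1, 0.1, -0.3]
grip_width: 0.0853
gripper_force: 0.0
```

View pics/w1.png

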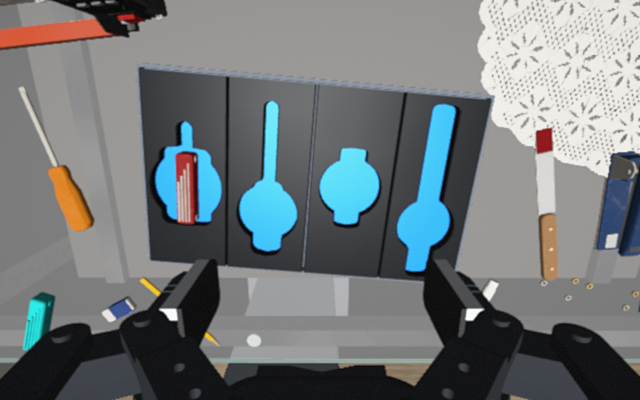

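The wrist view shows all four cut-outs, with seams at columns 227, 317–303 and 405–380. The hex set is at (186,188), the screwdriver from (22,88) to (80,225), and the spatula from (543,130) to (549,278).

```bash
python3 - <<'E'
from h import *
im=cv2.imread("pics/w1.png");c=tuple(np.load("w1.npy",allow_pickle=True)); print("cam",c[3][:3,3])
hsv=cv2.cvtColor(im,cv2.COLOR_BGR2HSV);H,S,V=cv2.split(hsv)
for n,a,b in [("s1",(227,80),(227,262)),("s2",(317,88),(303,268)),("s3",(405,96),(380,275)),("top",(139,68),(491,98)),("L",(139,68),(150,262)),("bot",(150,261),(455,282))]:
    p=ray(c,[a,b],.024)*1000;d=p[1]-p[0];print(n,np.round(p,1).tolist(),np.degrees(np.arctan2(d[1],d[0])).round(2),np.linalg.norm(d).round(1))
blue=(H>95)&(H<115)&(S>120)&(V>130)
blue=cv2.morphologyEx(blue.astype(np.uint8),cv2.MORPH_OPEN,np.ones((3,3)))
for b in blobs(blue,300): print("blue",b.mean(0).round(),"z8",rect(ray(c,b,.008)),"z24",rect(ray(c,b,.024)))
red=((H<8)|(H>172))&(S>110)&(V>60)
for b in blobs(red,100): print("red",b.mean(0).round(),"z.008",rect(ray(c,b,.008)),"z.035",rect(ray(c,b,.035)))
og=(H>8)&(H<18)&(S>140)&(V>90)
for b in blobs(og,200): print("og",b.mean(0).round(),rect(ray(c,b,.014)),rect(ray(c,b,0)))
for b in blobs((H>5)&(H<20)&(S>70)&(S<180),300): print("br",b.mean(0).round(),rect(ray(c,b,.01)))
print("sd ends",ray(c,[(22,88),(78,228)],.014)*1000); print("sp ends",ray(c,[(544,129)],.007)*1000,ray(c,[(549,279)],.008)*1000)
E
```

```text
cam [ 0.65768727 -0.08396462  0.4443796 ]
s1 [[673.2, 23.4], [443.7, 41.5]] 175.49 230.3
s2 [[664.4, -79.3], [434.7, -59.6]] 175.09 230.6
s3 [[655.5, -181.1], [424.1, -163.3]] 175.6 232.1
top [[686.1, 121.9], [653.2, -280.8]] -94.68 404.1
L [[686.1, 121.9], [443.8, 144.1]] 174.78 243.4
bot [[445.2, 143.9], [413.4, -265.6]] -94.45 410.7
blue [268. 215.] z8 [502.4  -8.5  91.2  77.6 -30.7] z24 [508.1 -11.2  87.8  74.8 -30.7]
blue [354. 196.] z8 [ 525.4 -130.1   78.5   54.3  -60.2] z24 [ 530.3 -128.4   75.6   52.3  -60.2]
blue [187. 175.] z8 [555.9  91.  129.8  84.9  17.7] z24 [559.6  84.6 125.1  81.8  17.7]
blue [429. 188.] z8 [ 533.5 -217.8  224.3   69.3    3.1] z24 [ 538.  -212.9  216.    66.8    3.1]
red [188. 186.] z.008 [539.8  91.5  97.5  25.2  -6.9] z.035 [547.1  80.7  91.4  23.6  -6.9]
red [544. 140.] z.008 [ 602.3 -361.    28.2   18.2   11.7] z.035 [ 605.8 -343.9   26.4   17.1   11.7]
red [54. 34.] z.008 [725.  220.1 137.5  20.1 -84.2] z.035 [720.8 201.3 129.   18.9 -84.2]
red [129.  18.] z.008 [740.2 132.   29.1  10.2  90. ] z.035 [735.1 118.7  27.3   9.6  90. ]
og [ 69. 198.] [528.6 240.8  86.3  31.6  12.8] [524.4 251.3  89.1  32.7  12.8]
br [548. 246.] [ 457.3 -392.8  100.6   22.    12.6]
br [77. 31.] [726.8 194.6  79.3  20.  -86.1]
sd ends [[664.8792286  267.81824696]
 [488.43282075 237.65698501]]
sp ends [[ 616.17836981 -359.45135425]] [[ 408.72776567 -404.02832616]]
```

```bash
python3 - <<'E'
from h import *
im=cv2.imread("pics/w1.png");c=tuple(np.load("w1.npy",allow_pickle=True))
B=im[:,:,0].astype(int);R=im[:,:,2].astype(int); m=(B-R>60)&(B>120)
C=np.array([549.5,-70.]);ey=np.array([-.9968,.080]);ex=np.array([.080,.9968])
def loc(p): d=p*1000-C; return np.round([d@ex,d@ey],1)
for n,rows,lo,hi in [("sp",(120,150,180,262),380,470),("sd",(115,140,165,245),230,303),("hex",(153,185,218),310,385),("bl",(128,138),165,210)]:
    for r in rows:
        u=np.where(m[r,lo:hi])[0]+lo; a,b=u.min()-.5,u.max()+.5
        zl,zr=((.008 if a<321 else .024),(.024 if b<321 else .008))
        pl,pr=ray(c,(a,r),zl)[0],ray(c,(b,r),zr)[0]; print(n,r,(a,b),loc(pl),loc(pr),"mid",loc((pl+pr)/2))
for n,col in [("sp",(415,443)),("sd",(269,)),("hex",(350,)),("bl",(186,))]:
    for k in col:
        v=np.where(m[90:290,k])[0]+90; print(n,k,v.min(),v.max(),loc(ray(c,(k,v.min()),.024)[0]),loc(ray(c,(k,v.min()),.008)[0]),loc(ray(c,(k,v.max()),.008)[0]))
E
```

```text
sp 120 (np.float64(429.5), np.float64(453.5)) [-135.1  -90. ] [-169.3  -91.6] mid [-152.2  -90.8]
sp 150 (np.float64(424.5), np.float64(448.5)) [-135.   -54.4] [-170.   -54.7] mid [-152.5  -54.6]
sp 180 (np.float64(419.5), np.float64(442.5)) [-135.  -17.] [-169.4  -15.9] mid [-152.2  -16.5]
sp 262 (np.float64(405.5), np.float64(426.5)) [-134.4   95.6] [-168.3  101.1] mid [-151.3   98.3]
sd 115 (np.float64(265.5), np.float64(278.5)) [ 60.3 -79.3] [ 42.7 -81.6] mid [ 51.5 -80.5]
sd 140 (np.float64(264.5), np.float64(277.5)) [ 60.5 -48.9] [ 42.6 -52.4] mid [ 51.6 -50.6]
sd 165 (np.float64(263.5), np.float64(275.5)) [ 60.8 -17.3] [ 43.7 -21.8] mid [ 52.2 -19.5]
sd 245 (np.float64(253.5), np.float64(280.5)) [70.9 94.4] [32.8 84.2] mid [51.8 89.3]
hex 153 (np.float64(339.5), np.float64(365.5)) [-33.  -42.7] [-66.6 -42.7] mid [-49.8 -42.7]
hex 185 (np.float64(318.5), np.float64(379.5)) [-10.9   3.4] [-89.4  -2.9] mid [-50.2   0.2]
hex 218 (np.float64(333.5), np.float64(357.5)) [-33.2  41.2] [-66.1  44.4] mid [-49.6  42.8]
bl 128 (np.float64(180.5), np.float64(192.5)) [164.1 -55.4] [143.7 -58.5] mid [153.9 -57. ]
bl 138 (np.float64(180.5), np.float64(192.5)) [164.6 -43.1] [144.1 -46.7] mid [154.3 -44.9]
sp 415 202 271 [-133.9   11.7] [-138.8   16.3] [-154.6  116.1]
sp 443 104 237 [-147.6 -109.2] [-153.1 -109.2] [-184.3   62.4]
sd 269 101 250 [ 54.4 -96.5] [ 56.6 -96.1] [ 49.6 100.2]
hex 350 148 224 [-45.  -49.7] [-46.5 -47.4] [-57.   53.6]
bl 186 121 151 [151.2 -66.1] [157.1 -64.4] [158.3 -27.4]
```

```bash
python3 -m jog '[{"linear":[-0.17,-0.7,0.6],"roll":0},{"linear":[-0.17,-0.7,0.6],"roll":0},{"linear":[-0.17,-0.7,0.6],"roll":0},{"linear":[-0.17,-0.7,0.6],"roll":0},{"linear":[-0.17,-0.7,0.6],"roll":0},{"linear":[-0.17,-0.7,0.6],"roll":0},{"linear":[0,0,0.7],"roll":0.7},{"linear":[0,0,0.7],"roll":0.7},{"linear":[0,0,0],"roll":0},{"linear":[0,0,0],"roll":0},{"linear":[0,0,0],"roll":0}]' 0.06
python3 - <<'E'
from h import *
c=cal("wrist");im=optics.get_image("wrist");cv2.imwrite("pics/w2.png",im[:,:,::-1])
np.save("w2.npy",np.array(c,dtype=object),allow_pickle=True)
s=env.observe();R=np.array(s["tool_rot"]);p=np.array(s["position"])
hsv=cv2.cvtColor(cv2.imread("pics/w2.png"),cv2.COLOR_BGR2HSV);H,S,V=cv2.split(hsv)
for b in blobs(((H<8)|(H>172))&(S>110)&(V>60),300): print("red",b.mean(0).round(),[(z,rect(ray(c,b,z))) for z in(.008,.032)])
print(p,R[:,0],c[3][:3,3])
E
```

```text
time_s: 2.98
position: [0.5439, 0.0835, 0.103]
tool_rot: [[0.992, -0.124, 0.002], [-0.124, -0.992, -0.0], [0.002, -0.0, -1.0]]
ft_force: [-0.3, 1.5, -0.3]
grip_width: 0.0452
gripper_force: 0.0
red [317. 206.] [(0.008, array([538.9,  86.7, 101. ,  24.4,  -4.2])), (0.032, array([546.7,  85.4,  90.9,  22. ,  -4.2]))]
[0.54404549 0.08358161 0.10325943] [ 0.99230482 -0.12377765  0.0031985 ] [0.61700243 0.07388715 0.24694398]
```

View pics/w2.png

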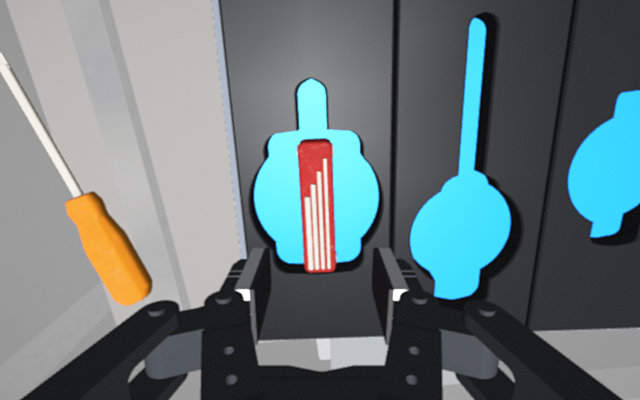

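The hex set is at (317,206), centred between the fingers in the blower cut-out and nearly parallel to the insert. Descending to grip it.

```bash
python3 -m jog '[{"linear":[0.07,-0.05,0],"roll":-0.54},{"linear":[0,0,0.6],"roll":0},{"linear":[0,0,0.6],"roll":0},{"linear":[0,0,0.6],"roll":0},{"linear":[0,0,0.3],"roll":0},{"linear":[0,0,0.15],"roll":0},{"linear":[0,0,0],"roll":0},{"linear":[0,0,0],"roll":0}]'
python3 -m jog '[{"linear":[0,0,0],"roll":0},{"linear":[0,0,0],"roll":0},{"linear":[0,0,0],"roll":0},{"linear":[0,0,0],"roll":0},{"linear":[0,0,0],"roll":0},{"linear":[0,0,0],"roll":0}]' -1 50
```

```text
time_s: 3.7
position: [0.547, 0.0858, 0.0126]
tool_rot: [[0.997, -0.077, 0.002], [-0.077, -0.997, -0.0], [0.002, -0.0, -1.0]]
ft_force: [-0.1, -0.8, 0.3]
grip_width: 0.0454
gripper_force: 0.0
time_s: 4.2
position: [0.5469, 0.086, 0.0127]
tool_rot: [[0.997, -0.077, 0.003], [-0.077, -0.997, -0.0], [0.003, -0.0, -1.0]]
ft_force: [-1.1, -0.1, 6.5]
grip_width: 0.0208
gripper_force: 50.2
```

```bash
python3 -m jog '[{"linear":[0,0,-0.5],"roll":0},{"linear":[0,0,-0.8],"roll":0},{"linear":[0,0,-0.7],"roll":0},{"linear":[0.052,0.731,0],"roll":0},{"linear":[0.052,0.731,0],"roll":0},{"linear":[0.052,0.731,0],"roll":0},{"linear":[0.052,0.731,0],"roll":0},{"linear":[0.052,0.731,0],"roll":0},{"linear":[0.052,0.731,0],"roll":0},{"linear":[0.052,0.731,0],"roll":0},{"linear":[0,0,0],"roll":0},{"linear":[0,0,0],"roll":0}]'
python3 - <<'E'
from h import *
c=cal("wrist");im=optics.get_image("wrist");cv2.imwrite("pics/w3.png",im[:,:,::-1])
s=env.observe();print(s["position"],s["tool_rot"])
B=im[:,:,2].astype(int);Rr=im[:,:,0].astype(int)
C=np.array([549.5,-70.]);ey=np.array([-.9968,.080]);ex=np.array([.080,.9968])
for b in blobs((B-Rr>60)&(B>120),500):
    p=ray(c,b,.016)*1000-C; print(b.mean(0).round(),[np.round((p@e).min(),1) for e in(ex,ey)],[np.round((p@e).max(),1) for e in(ex,ey)])
E
```

```text
time_s: 5.2
position: [0.5448, -0.1203, 0.0916]
tool_rot: [[0.997, -0.079, 0.001], [-0.079, -0.997, -0.0], [0.001, 0.0, -1.0]]
ft_force: [-0.3, 0.2, -0.0]
grip_width: 0.021
gripper_force: 49.3
[ 0.54471387 -0.11908167  0.09158154] [[ 9.96960103e-01 -7.79135651e-02  1.72437921e-04]
 [-7.79136029e-02 -9.96960090e-01  2.24535437e-04]
 [ 1.54419368e-04 -2.37288132e-04 -9.99999960e-01]]
[ 29. 231.] [np.float64(116.9), np.float64(-34.1)] [np.float64(176.8), np.float64(61.7)]
[318. 190.] [np.float64(-86.1), np.float64(-49.9)] [np.float64(-11.1), np.float64(25.2)]
[161. 194.] [np.float64(17.5), np.float64(-96.6)] [np.float64(88.0), np.float64(84.1)]
[475. 173.] [np.float64(-183.0), np.float64(-109.5)] [np.float64(-116.1), np.float64(78.1)]
```

View pics/w3.png

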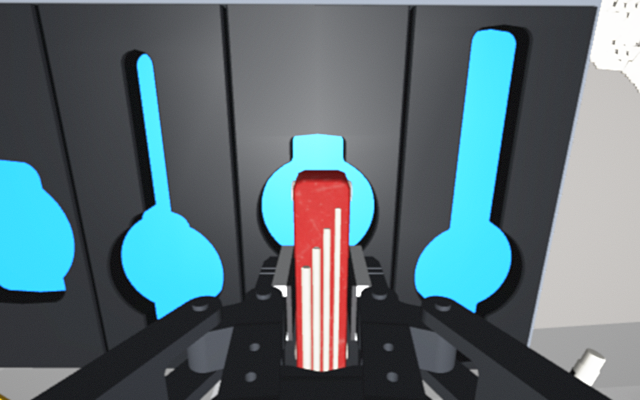

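The set is held straight over the hex cut-out at (318,190). Lowering and releasing.

```bash
python3 -m jog '[{"linear":[0,0,0.6],"roll":0},{"linear":[0,0,0.6],"roll":0},{"linear":[0,0,0.4],"roll":0},{"linear":[0,0,0.2],"roll":0},{"linear":[0,0,0.17],"roll":0},{"linear":[0,0,0],"roll":0},{"linear":[0,0,0],"roll":0}]'
python3 -m jog '[{"linear":[0,0,0],"roll":0},{"linear":[0,0,0],"roll":0},{"linear":[0,0,0],"roll":0},{"linear":[0,0,0],"roll":0},{"linear":[0,0,-0.2],"roll":0},{"linear":[0,0,-0.7],"roll":0},{"linear":[0,0,-0.9],"roll":0},{"linear":[0,0,-0.9],"roll":0},{"linear":[0,0,-0.9],"roll":0},{"linear":[0,0,0],"roll":0}]' -0.2
python3 - <<'E'
from h import *
c=cal("wrist");im=optics.get_image("wrist");cv2.imwrite("pics/w4.png",im[:,:,::-1])
hsv=cv2.cvtColor(cv2.imread("pics/w4.png"),cv2.COLOR_BGR2HSV);H,S,V=cv2.split(hsv)
for b in blobs(((H<8)|(H>172))&(S>110)&(V>60),300): print("red",b.mean(0).round(),[(z,rect(ray(c,b,z))) for z in(.008,.032)])
E
```

```text
time_s: 5.83
position: [0.5453, -0.1187, 0.0132]
tool_rot: [[0.997, -0.076, 0.001], [-0.076, -0.997, -0.0], [0.001, 0.0, -1.0]]
ft_force: [-1.1, 0.2, -0.7]
grip_width: 0.021
gripper_force: 50.3
time_s: 6.67
position: [0.5473, -0.1201, 0.1641]
tool_rot: [[0.997, -0.077, 0.012], [-0.077, -0.997, -0.005], [0.012, 0.004, -1.0]]
ft_force: [0.3, 0.1, 0.1]
grip_width: 0.0343
gripper_force: 0.0
red [319. 192.] [(0.008, array([ 538.4, -119.3,   97. ,   23.2,   -4.5])), (0.032, array([ 544.9, -119.8,   89.3,   21.4,   -4.5]))]
red [602.  96.] [(0.008, array([ 603.6, -359.8,   29. ,   19.1,   12. ])), (0.032, array([ 604.8, -341.1,   26.7,   17.6,   12. ]))]
```

```bash
python3 -m jog '[{"linear":[0,0,-1],"roll":0},{"linear":[0,0,-1],"roll":0},{"linear":[-0.084,-0.94,0],"roll":0},{"linear":[-0.084,-0.94,0],"roll":0},{"linear":[-0.084,-0.94,0],"roll":0},{"linear":[-0.084,-0.94,0],"roll":0},{"linear":[-0.084,-0.94,0],"roll":0},{"linear":[-0.084,-0.94,0],"roll":0},{"linear":[-0.084,-0.94,0],"roll":0},{"linear":[-0.084,-0.94,0],"roll":0},{"linear":[-0.084,-0.94,0],"roll":0},{"linear":[-0.084,-0.94,0],"roll":0}]' 1
python3 -m jog '[{"linear":[-0.084,-0.94,0],"roll":0},{"linear":[0,0,0],"roll":0},{"linear":[0,0,0],"roll":0},{"linear":[0,0,0],"roll":0}]'
python3 - <<'E'
from h import *
c=cal("wrist");im=optics.get_image("wrist");cv2.imwrite("pics/w5.png",im[:,:,::-1])
np.save("w5.npy",np.array(c,dtype=object),allow_pickle=True);print(c[3][:3,3])
E
```

```text
time_s: 7.72
position: [0.5396, 0.2601, 0.2357]
tool_rot: [[0.997, -0.077, -0.002], [-0.077, -0.997, -0.0], [-0.002, 0.001, -1.0]]
ft_force: [-0.0, -0.1, -0.3]
grip_width: 0.0855
gripper_force: 0.0
time_s: 8.05
position: [0.5396, 0.2957, 0.2358]
tool_rot: [[0.997, -0.077, -0.001], [-0.077, -0.997, -0.001], [-0.001, 0.001, -1.0]]
ft_force: [-0.5, 0.4, -0.0]
grip_width: 0.0856
gripper_force: 0.0
[0.61363466 0.2896032  0.37941348]
```

View pics/w5.png

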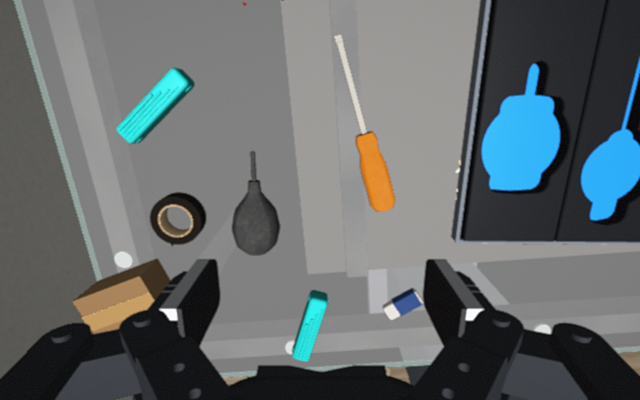

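The view shows the blower with nozzle tip (252,152), bulb (256,222) and rear (257,255). The screwdriver runs from tip (339,37) to end (384,211), and the tape is at (178,218).

```bash
python3 - <<'E'
from h import *
im=cv2.imread("pics/w5.png");c=tuple(np.load("w5.npy",allow_pickle=True))
hsv=cv2.cvtColor(im,cv2.COLOR_BGR2HSV);H,S,V=cv2.split(hsv)
for v in (155,170,195,205,215,225,235,245):
    row=V[v,215:300].astype(int); u=np.where(row<85)[0]+215
    if len(u): print(v,u.min(),u.max(),ray(c,((u.min()+u.max())/2,v),.0255)*1000, np.ptp(ray(c,[(u.min()-.5,v),(u.max()+.5,v)],.0255)[:,1])*1000)
print(ray(c,[(252,151),(254,183),(257,255)],.0255)*1000)
m=(H>5)&(H<18)&(S>140)
for b in blobs(m,500): print(b.mean(0),rect(ray(c,b,.014)))
print(ray(c,[(339,36),(384,212)],.014)*1000)
E
```

```text
155 251 254 [[559.59134258 363.60142032]] 4.07222836084542
170 252 255 [[544.01946645 364.65471842]] 4.123836538803105
195 246 263 [[517.22441763 367.1729751 ]] 18.95760018392051
205 238 272 [[506.17151433 368.10474085]] 37.182884998424925
215 234 277 [[494.92441924 369.05287708]] 47.15468094117825
225 232 279 [[483.51987744 370.55841392]] 51.89701678457143
235 234 277 [[471.91142467 372.09086946]] 47.997311740862855
245 237 274 [[460.09354277 373.65097218]] 41.82592801616997
[[563.69650925 363.56173606]
 [530.23051253 365.97163385]
 [447.93115763 373.57342445]]
[374.22905028 171.31284916] [528.6 238.2  87.9  27.1  12.7]
[[665.46561308 267.93209369]
 [483.56762096 229.29409281]]
```

```bash
python3 -m jog '[{"linear":[-0.45,-0.588,0],"roll":0.1},{"linear":[-0.45,-0.588,0],"roll":0},{"linear":[-0.45,-0.588,0],"roll":0},{"linear":[0,0,0.9],"roll":0},{"linear":[0,0,0.9],"roll":0},{"linear":[0,0,0.9],"roll":0},{"linear":[0,0,0.8],"roll":0},{"linear":[0,0,0],"roll":0},{"linear":[0,0,0],"roll":0}]' 0.5
python3 - <<'E'
from h import *
c=cal("wrist");im=optics.get_image("wrist");cv2.imwrite("pics/w6.png",im[:,:,::-1])
E
```

```text
time_s: 8.85
position: [0.4921, 0.3697, 0.0963]
tool_rot: [[0.996, -0.087, -0.002], [-0.087, -0.996, -0.001], [-0.002, 0.001, -1.0]]
ft_force: [-0.4, 0.5, 0.0]
grip_width: 0.0641
gripper_force: 0.0
```

View pics/w6.png

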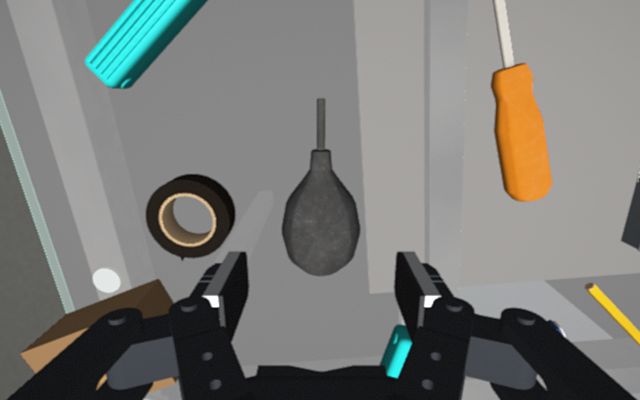

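The blower is centred between the fingers at (320,220), and the tape (190,215) is clear of the left finger.

```bash
python3 -m jog '[{"linear":[0,0,0.6],"roll":0},{"linear":[0,0,0.6],"roll":0},{"linear":[0,0,0.5],"roll":0},{"linear":[0,0,0.3],"roll":0},{"linear":[0,0,0.1],"roll":0},{"linear":[0,0,0],"roll":0},{"linear":[0,0,0],"roll":0}]'
python3 -m jog '[{"linear":[0,0,0],"roll":0},{"linear":[0,0,0],"roll":0},{"linear":[0,0,0],"roll":0},{"linear":[0,0,0],"roll":0},{"linear":[0,0,0],"roll":0}]' -1 50
python3 -m jog '[{"linear":[0,0,-0.5],"roll":0},{"linear":[0,0,-0.8],"roll":0},{"linear":[0,0,-0.8],"roll":0},{"linear":[0,0,-0.8],"roll":0},{"linear":[0,0,-0.1],"roll":0},{"linear":[0,0,0],"roll":0}]'
```

```text
time_s: 9.48
position: [0.4931, 0.3713, 0.0146]
tool_rot: [[0.996, -0.086, 0.003], [-0.086, -0.996, 0.002], [0.003, -0.002, -1.0]]
ft_force: [0.2, -0.7, -0.0]
grip_width: 0.064
gripper_force: 0.0
time_s: 9.9
position: [0.4929, 0.3713, 0.0146]
tool_rot: [[0.996, -0.086, 0.003], [-0.086, -0.996, 0.001], [0.003, -0.002, -1.0]]
ft_force: [-0.8, 0.4, 8.4]
grip_width: 0.0508
gripper_force: 53.0
time_s: 10.4
position: [0.4927, 0.3714, 0.1355]
tool_rot: [[0.996, -0.086, 0.005], [-0.086, -0.996, 0.003], [0.005, -0.003, -1.0]]
ft_force: [-0.4, -0.3, -0.2]
grip_width: 0.0505
gripper_force: 52.1
```

```bash
python3 -m jog '[{"linear":[0.196,0.703,0],"roll":0},{"linear":[0.196,0.703,0],"roll":0},{"linear":[0.196,0.703,0],"roll":0},{"linear":[0.196,0.703,0],"roll":0},{"linear":[0.196,0.703,0],"roll":0},{"linear":[0.196,0.703,0],"roll":0},{"linear":[0.196,0.703,0],"roll":0},{"linear":[0.196,0.703,0],"roll":0},{"linear":[0.196,0.703,0],"roll":0},{"linear":[0.196,0.703,0],"roll":-0.1},{"linear":[0,0,0.2],"roll":0},{"linear":[0,0,0],"roll":0}]'
python3 - <<'E'
from h import *
c=cal("wrist");im=optics.get_image("wrist");cv2.imwrite("pics/w7.png",im[:,:,::-1])
s=env.observe();print(s["position"])
E
```

```text
time_s: 11.4
position: [0.545, 0.083, 0.1224]
tool_rot: [[0.997, -0.08, -0.004], [-0.08, -0.997, 0.0], [-0.004, -0.0, -1.0]]
ft_force: [-0.6, 0.2, -0.6]
grip_width: 0.0508
gripper_force: 52.2
[0.54499181 0.08399989 0.12303538]
```

View pics/w7.png

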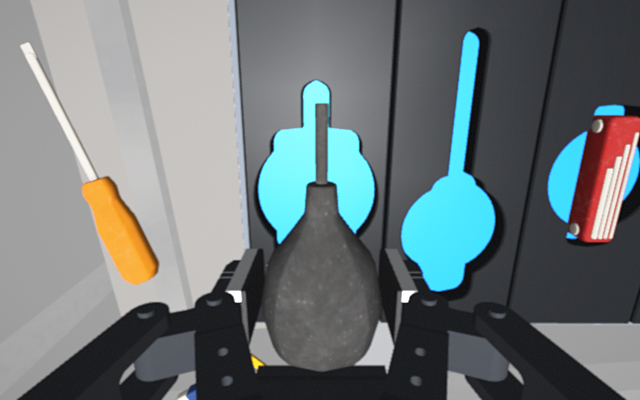

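The blower is held with its nozzle at (321,140) over its slot at (316,130). I'll shift about 1.5 mm left and lower it.

```bash
python3 -m jog '[{"linear":[0.04,-0.05,0.6],"roll":0},{"linear":[0,0,0.7],"roll":0},{"linear":[0,0,0.6],"roll":0},{"linear":[0,0,0.3],"roll":0},{"linear":[0,0,0.15],"roll":0},{"linear":[0,0,0.1],"roll":0},{"linear":[0,0,0.05],"roll":0},{"linear":[0,0,0],"roll":0},{"linear":[0,0,0],"roll":0}]'
```

```text
time_s: 12.2
position: [0.548, 0.0861, 0.0253]
tool_rot: [[0.997, -0.077, 0.001], [-0.077, -0.997, -0.0], [0.001, -0.0, -1.0]]
ft_force: [0.1, 0.1, -0.5]
grip_width: 0.0506
gripper_force: 52.2
```

```bash
python3 -m jog '[{"linear":[0,0,0.05],"roll":0},{"linear":[0,0,0],"roll":0},{"linear":[0,0,0],"roll":0}]'
python3 -m jog '[{"linear":[0,0,0],"roll":0},{"linear":[0,0,0],"roll":0},{"linear":[0,0,0],"roll":0},{"linear":[0,0,-0.2],"roll":0},{"linear":[0,0,-0.5],"roll":0},{"linear":[0,0,-0.9],"roll":0},{"linear":[0,0,-0.9],"roll":0},{"linear":[0,0,-0.9],"roll":0},{"linear":[0,0,-0.9],"roll":0},{"linear":[0,0,0],"roll":0},{"linear":[0,0,0],"roll":0}]' 0.36
python3 - <<'E'
from h import *
c=cal("wrist");im=optics.get_image("wrist");cv2.imwrite("pics/w8.png",im[:,:,::-1]);np.save("w8.npy",np.array(c,dtype=object),allow_pickle=True)
s=env.observe();print(s["position"],s["tool_rot"])
H,S,V=cv2.split(cv2.cvtColor(cv2.imread("pics/w8.png"),cv2.COLOR_BGR2HSV))
for b in blobs((H>5)&(H<18)&(S>140),500): print(b.mean(0),rect(ray(c,b,.014)))
E
```

```text
time_s: 12.45
position: [0.5477, 0.0858, 0.0228]
tool_rot: [[0.997, -0.077, 0.0], [-0.077, -0.997, -0.0], [0.0, -0.0, -1.0]]
ft_force: [0.3, -0.4, -1.1]
grip_width: 0.0506
gripper_force: 52.2
time_s: 13.37
position: [0.5482, 0.0859, 0.1969]
tool_rot: [[0.997, -0.077, 0.005], [-0.077, -0.997, -0.0], [0.005, -0.0, -1.0]]
ft_force: [0.3, 0.1, -1.6]
grip_width: 0.0583
gripper_force: 0.0
[0.54744575 0.0858988  0.19501905] [[ 9.97029842e-01 -7.70107879e-02  9.12640803e-04]
 [-7.70107641e-02 -9.97030260e-01 -6.12229120e-05]
 [ 9.14645322e-04 -9.24209537e-06 -9.99999582e-01]]
[165.29381443 205.58762887] [528.5 239.9  86.8  29.7  13. ]
[61.2295082  4.75     ] [709.7 292.5  76.   11.3  85.6]
```

View pics/w8.png

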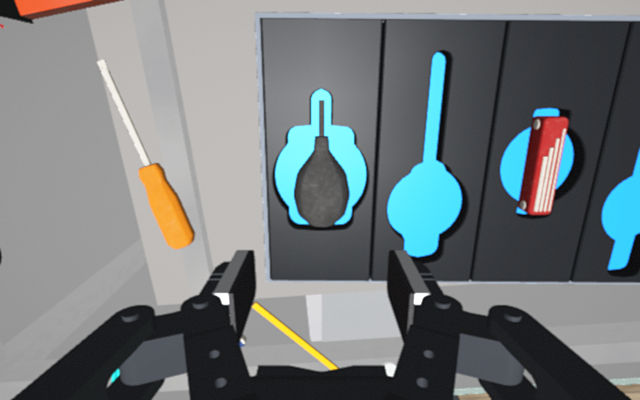

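The blower is seated in its cut-out, nozzle tip at (321,97). The hex set is home at (545,165). The screwdriver handle is at (165,206).

```bash
python3 - <<'E'
from h import *
c=tuple(np.load("w8.npy",allow_pickle=True));t=ray(c,(321,97),.034)[0]*1000;d=t-[561.8,83.3];print("nozzle tip loc (want 0,-56):",d@[.08,.9968],d@[-.9968,.08])
E
python3 -m jog '[{"linear":[-0.125,-0.763,0.3],"roll":0},{"linear":[-0.125,-0.763,0.3],"roll":0},{"linear":[-0.125,-0.763,0.3],"roll":0},{"linear":[-0.125,-0.763,0.3],"roll":0},{"linear":[-0.125,-0.763,0.3],"roll":0},{"linear":[0,0,0.2],"roll":-0.668},{"linear":[0,0,0.2],"roll":-0.668},{"linear":[0,0,0.2],"roll":-0.668},{"linear":[0,0,0.2],"roll":-0.668},{"linear":[0,0,0.2],"roll":-0.668},{"linear":[0,0,0],"roll":0},{"linear":[0,0,0],"roll":0}]' 0.13
python3 - <<'E'
from h import *
c=cal("wrist");im=optics.get_image("wrist");cv2.imwrite("pics/w9.png",im[:,:,::-1])
H,S,V=cv2.split(cv2.cvtColor(cv2.imread("pics/w9.png"),cv2.COLOR_BGR2HSV))
for b in blobs((H>5)&(H<18)&(S>140),500): print(b.mean(0),rect(ray(c,b,.014)), b[:,0].min(),b[:,0].max(),b[:,1].min(),b[:,1].max())
E
```

```text
nozzle tip loc (want 0,-56): 1.2265989840666873 -59.12079326476864
time_s: 14.42
position: [0.5338, 0.2398, 0.0933]
tool_rot: [[0.977, 0.211, -0.003], [0.211, -0.977, -0.001], [-0.003, 0.0, -1.0]]
ft_force: [0.5, 0.5, 0.3]
grip_width: 0.0483
gripper_force: 0.0
[320.19243986 212.93814433] [527.6 238.5  90.7  27.3  13.1] 300 340 151 277
```

```bash
python3 -m jog '[{"linear":[0,0,0.6],"roll":0.1},{"linear":[0,0,0.6],"roll":0},{"linear":[0,0,0.5],"roll":0},{"linear":[0,0,0.3],"roll":0},{"linear":[0,0,0.15],"roll":0},{"linear":[0,0,0],"roll":0},{"linear":[0,0,0],"roll":0}]'
python3 -m jog '[{"linear":[0,0,0.05],"roll":0},{"linear":[0,0,0],"roll":0},{"linear":[0,0,0],"roll":0},{"linear":[0,0,0],"roll":0},{"linear":[0,0,0],"roll":0},{"linear":[0,0,0],"roll":0}]' -1 50
python3 -m jog '[{"linear":[0,0,-0.5],"roll":0},{"linear":[0,0,-0.8],"roll":0},{"linear":[0,0,-0.8],"roll":0},{"linear":[0,0,-0.8],"roll":0},{"linear":[0,0,-0.1],"roll":0},{"linear":[0,0,0],"roll":0}]'
```

```text
time_s: 15.05
position: [0.5348, 0.24, 0.0091]
tool_rot: [[0.979, 0.204, 0.001], [0.204, -0.979, 0.0], [0.001, 0.0, -1.0]]
ft_force: [0.5, -0.1, 0.5]
grip_width: 0.0482
gripper_force: 0.0
time_s: 15.55
position: [0.535, 0.2401, 0.0075]
tool_rot: [[0.979, 0.204, 0.002], [0.204, -0.979, 0.0], [0.002, -0.0, -1.0]]
ft_force: [-0.4, -0.4, 5.4]
grip_width: 0.0262
gripper_force: 49.3
time_s: 16.05
position: [0.5351, 0.2402, 0.1285]
tool_rot: [[0.979, 0.204, 0.004], [0.204, -0.979, 0.001], [0.004, -0.0, -1.0]]
ft_force: [-0.5, 0.4, -1.1]
grip_width: 0.0263
gripper_force: 49.4
```

```bash
python3 -m jog '[{"linear":[-0.205,0.681,0],"roll":0},{"linear":[-0.205,0.681,0],"roll":0},{"linear":[-0.205,0.681,0],"roll":0},{"linear":[-0.205,0.681,0],"roll":0},{"linear":[-0.205,0.681,0],"roll":0},{"linear":[-0.205,0.681,0],"roll":0},{"linear":[-0.205,0.681,0],"roll":0},{"linear":[-0.205,0.681,0],"roll":0},{"linear":[-0.205,0.681,0],"roll":0}]'
python3 -m jog '[{"linear":[0,0,0],"roll":0.82},{"linear":[0,0,0],"roll":0.82},{"linear":[0,0,0.1],"roll":0.82},{"linear":[0,0,0.2],"roll":0.82},{"linear":[0,0,0],"roll":0},{"linear":[0,0,0],"roll":0},{"linear":[0,0,0],"roll":0}]'
python3 - <<'E'
from h import *
c=cal("wrist");im=optics.get_image("wrist");cv2.imwrite("pics/w10.png",im[:,:,::-1])
E
```

```text
time_s: 16.8
position: [0.5111, -0.0162, 0.1248]
tool_rot: [[0.979, 0.204, -0.003], [0.204, -0.979, 0.001], [-0.003, -0.001, -1.0]]
ft_force: [0.1, 0.6, -0.7]
grip_width: 0.0262
gripper_force: 49.4
time_s: 17.38
position: [0.512, -0.015, 0.114]
tool_rot: [[0.997, -0.078, -0.001], [-0.078, -0.997, 0.0], [-0.001, -0.0, -1.0]]
ft_force: [0.3, -0.5, -0.4]
grip_width: 0.0263
gripper_force: 49.6
```

View pics/w10.png

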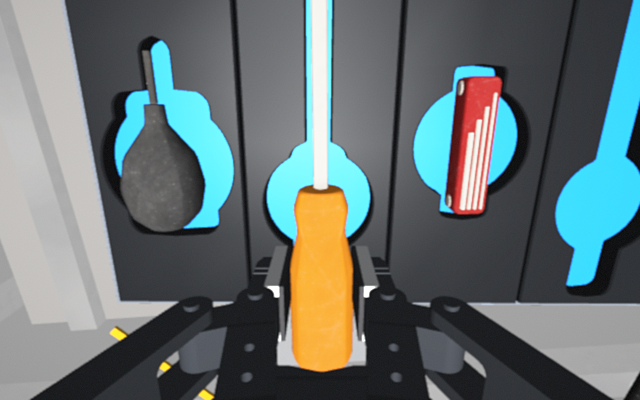

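The screwdriver is parallel to its slot, with the shaft on the slot axis at column 320. Lowering it.

```bash
python3 -m jog '[{"linear":[0,0,0.6],"roll":0},{"linear":[0,0,0.7],"roll":0},{"linear":[0,0,0.6],"roll":0},{"linear":[0,0,0.3],"roll":0},{"linear":[0,0,0.15],"roll":0},{"linear":[0,0,0.1],"roll":0},{"linear":[0,0,0.04],"roll":0},{"linear":[0,0,0],"roll":0},{"linear":[0,0,0],"roll":0},{"linear":[0,0,0],"roll":0}]'
```

```text
time_s: 18.27
position: [0.5123, -0.0151, 0.0155]
tool_rot: [[0.997, -0.08, 0.001], [-0.08, -0.997, -0.0], [0.001, 0.0, -1.0]]
ft_force: [-3.2, 0.3, 1.9]
grip_width: 0.0261
gripper_force: 49.7
```

```bash
python3 -m jog '[{"linear":[0,0,0],"roll":0},{"linear":[0,0,0],"roll":0},{"linear":[0,0,0],"roll":0},{"linear":[0,0,-0.2],"roll":0},{"linear":[0,0,-0.5],"roll":0},{"linear":[0,0,-0.9],"roll":0},{"linear":[0,0,-0.9],"roll":0},{"linear":[0,0,-0.9],"roll":0},{"linear":[0,0,-0.9],"roll":0},{"linear":[0,0,0],"roll":0},{"linear":[0,0,0],"roll":0}]' -0.1
python3 - <<'E'
from h import *
c=cal("wrist");im=optics.get_image("wrist");cv2.imwrite("pics/w11.png",im[:,:,::-1])
s=env.observe();print(s["position"],s["tool_rot"][0])
H,S,V=cv2.split(cv2.cvtColor(cv2.imread("pics/w11.png"),cv2.COLOR_BGR2HSV))
for b in blobs((H>5)&(H<20)&(S>70),300):
    r=rect(ray(c,b,.022)); d=r[:2]-[553.6,-18.2]; print(b.mean(0).round(),r,"loc",d@[.08,.9968],d@[-.9968,.08])
E
```

```text
time_s: 19.18
position: [0.5129, -0.0152, 0.1892]
tool_rot: [[0.997, -0.08, 0.005], [-0.08, -0.997, -0.001], [0.005, 0.001, -1.0]]
ft_force: [-0.2, -0.4, -1.1]
grip_width: 0.0384
gripper_force: 0.0
[ 0.51218645 -0.01506671  0.18747371] [ 0.99675518 -0.08048341  0.00123807]
[321. 185.] [505.5 -15.1  87.6  26.2  -4. ] loc -0.7579200000000026 48.19408000000002
```

View pics/w11.png

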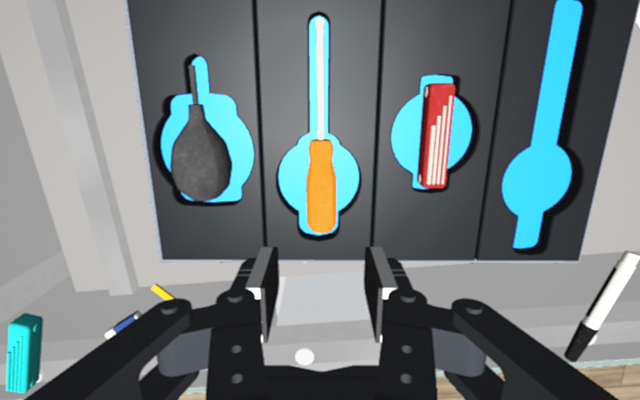

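The screwdriver lies down in its cut-out, handle at (321,185). Now the spatula.

```bash
python3 -m jog '[{"linear":[-0.023,0.786,0],"roll":0},{"linear":[-0.023,0.786,0],"roll":0},{"linear":[-0.023,0.786,0],"roll":0},{"linear":[-0.023,0.786,0],"roll":0},{"linear":[-0.023,0.786,0],"roll":0},{"linear":[-0.023,0.786,0],"roll":0},{"linear":[-0.023,0.786,0],"roll":0},{"linear":[-0.023,0.786,0],"roll":0},{"linear":[-0.023,0.786,0],"roll":0},{"linear":[-0.023,0.786,0],"roll":0},{"linear":[-0.023,0.786,0],"roll":0},{"linear":[-0.023,0.786,0],"roll":0}]' 0.04
python3 -m jog '[{"linear":[0,0,0.45],"roll":-0.668},{"linear":[0,0,0.45],"roll":-0.668},{"linear":[0,0,0.45],"roll":-0.668},{"linear":[0,0,0.45],"roll":-0.668},{"linear":[0,0,0.45],"roll":-0.668},{"linear":[0,0,0],"roll":0},{"linear":[0,0,0],"roll":0},{"linear":[0,0,0],"roll":0}]'
python3 - <<'E'
from h import *
c=cal("wrist");im=optics.get_image("wrist");cv2.imwrite("pics/w12.png",im[:,:,::-1])
H,S,V=cv2.split(cv2.cvtColor(cv2.imread("pics/w12.png"),cv2.COLOR_BGR2HSV))
for b in blobs((H>5)&(H<20)&(S>70),300): print(b.mean(0).round(),rect(ray(c,b,.01)))
for b in blobs(((H<5)|(H>172))&(S>110)&(V>60),100): print("red",b.mean(0).round(),rect(ray(c,b,.007)))
E
```

```text
time_s: 20.23
position: [0.4701, -0.3914, 0.1852]
tool_rot: [[0.997, -0.081, -0.002], [-0.081, -0.997, 0.003], [-0.002, -0.002, -1.0]]
ft_force: [0.8, 0.8, 0.0]
grip_width: 0.0445
gripper_force: 0.0
time_s: 20.9
position: [0.471, -0.3904, 0.0973]
tool_rot: [[0.978, 0.208, 0.0], [0.208, -0.978, -0.0], [0.0, 0.0, -1.0]]
ft_force: [-0.1, -0.0, -0.1]
grip_width: 0.0447
gripper_force: 0.0
[319. 218.] [ 458.5 -391.8   99.8   19.5   12.5]
red [315.   5.] [ 592.6 -361.7   19.3    6.5  -78. ]
```

View pics/w12.png

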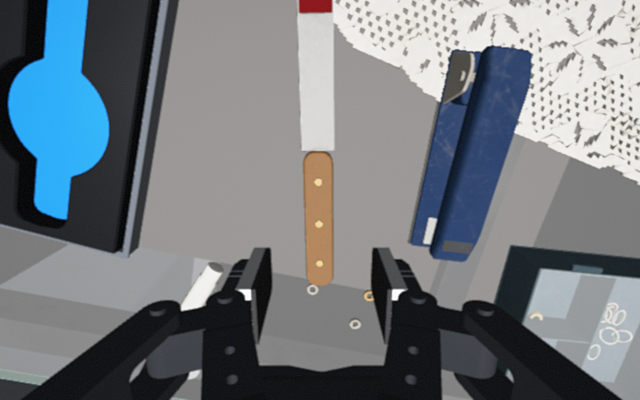

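The spatula handle is centred at (319,218), and the stapler, nearest edge about column 412, is clear of the fingers.

```bash
python3 -m jog '[{"linear":[0,0,0.6],"roll":0},{"linear":[0,0,0.6],"roll":0},{"linear":[0,0,0.5],"roll":0},{"linear":[0,0,0.35],"roll":0},{"linear":[0,0,0.2],"roll":0},{"linear":[0,0,0.05],"roll":0},{"linear":[0,0,0],"roll":0},{"linear":[0,0,0],"roll":0},{"linear":[0,0,0],"roll":0}]'
```

```text
time_s: 21.7
position: [0.4713, -0.3907, 0.0061]
tool_rot: [[0.978, 0.209, 0.001], [0.209, -0.978, -0.002], [0.001, 0.002, -1.0]]
ft_force: [-0.1, 0.6, -0.0]
grip_width: 0.0441
gripper_force: 0.0
```

```bash
python3 -m jog '[{"linear":[0,0,0.05],"roll":0},{"linear":[0,0,0],"roll":0},{"linear":[0,0,0],"roll":0},{"linear":[0,0,0],"roll":0},{"linear":[0,0,0],"roll":0},{"linear":[0,0,0],"roll":0},{"linear":[0,0,0],"roll":0}]' -1 50
python3 -m jog '[{"linear":[0,0,-0.5],"roll":0},{"linear":[0,0,-0.8],"roll":0},{"linear":[0,0,-0.8],"roll":0},{"linear":[0,0,-0.4],"roll":0},{"linear":[0,0,0],"roll":0},{"linear":[0,0,0],"roll":0}]'
```

```text
time_s: 22.28
position: [0.4711, -0.3904, 0.0034]
tool_rot: [[0.978, 0.209, 0.0], [0.209, -0.978, -0.001], [0.0, 0.001, -1.0]]
ft_force: [-1.5, 0.6, 5.8]
grip_width: 0.0181
gripper_force: 49.5
time_s: 22.78
position: [0.4709, -0.3902, 0.103]
tool_rot: [[0.978, 0.209, 0.0], [0.209, -0.978, -0.001], [0.0, 0.001, -1.0]]
ft_force: [0.5, -0.3, -0.8]
grip_width: 0.018
gripper_force: 49.1
```

```bash
python3 -m jog '[{"linear":[0.245,-0.68,0],"roll":0},{"linear":[0.245,-0.68,0],"roll":0},{"linear":[0.245,-0.68,0],"roll":0},{"linear":[0.245,-0.68,0],"roll":0},{"linear":[0.245,-0.68,0],"roll":0},{"linear":[0.245,-0.68,0],"roll":0},{"linear":[0,0,0],"roll":0.835},{"linear":[0,0,0],"roll":0.835},{"linear":[0,0,0],"roll":0.835},{"linear":[0,0,0],"roll":0.835},{"linear":[0,0,0],"roll":0},{"linear":[0,0,0],"roll":0}]'
python3 - <<'E'
from h import *
c=cal("wrist");im=optics.get_image("wrist");cv2.imwrite("pics/w13.png",im[:,:,::-1])
E
```

```text
time_s: 23.78
position: [0.4937, -0.218, 0.1016]
tool_rot: [[0.997, -0.078, -0.002], [-0.078, -0.997, 0.002], [-0.002, -0.001, -1.0]]
ft_force: [1.0, 0.3, -0.3]
grip_width: 0.0183
gripper_force: 49.1
```

View pics/w13.png

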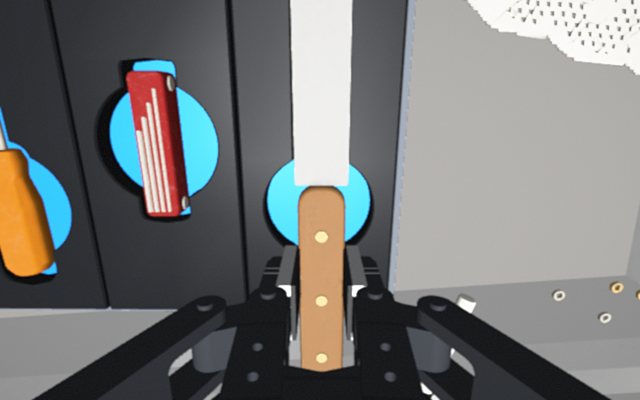

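The spatula is aligned over its slot: scallop centre at column 319, handle at 321. Lowering it.

```bash
python3 -m jog '[{"linear":[0,0,0.6],"roll":0},{"linear":[0,0,0.6],"roll":0},{"linear":[0,0,0.5],"roll":0},{"linear":[0,0,0.3],"roll":0},{"linear":[0,0,0.15],"roll":0},{"linear":[0,0,0.1],"roll":0},{"linear":[0,0,0.05],"roll":0},{"linear":[0,0,0],"roll":0},{"linear":[0,0,0],"roll":0}]'
```

```text
time_s: 24.58
position: [0.4946, -0.2186, 0.0116]
tool_rot: [[0.997, -0.08, 0.001], [-0.08, -0.997, -0.001], [0.001, 0.001, -1.0]]
ft_force: [0.0, -0.8, -1.6]
grip_width: 0.0182
gripper_force: 49.1
```

Release to about 32 mm, lift, then check everything from above the tray.

```bash
python3 -m jog '[{"linear":[0,0,0],"roll":0},{"linear":[0,0,0],"roll":0},{"linear":[0,0,0],"roll":0},{"linear":[0,0,-0.2],"roll":0},{"linear":[0,0,-0.5],"roll":0},{"linear":[0,0,-0.9],"roll":0},{"linear":[0,0,-0.9],"roll":0},{"linear":[0,0,-0.9],"roll":0},{"linear":[0,0,-0.9],"roll":0},{"linear":[0,0,-0.9],"roll":0},{"linear":[0,0,-0.9],"roll":0},{"linear":[0,0,-0.9],"roll":0}]' -0.25
python3 -m jog '[{"linear":[0.6,-0.6,0],"roll":0},{"linear":[0.6,-0.6,0],"roll":0},{"linear":[0.6,-0.6,0],"roll":0},{"linear":[0.3,-0.8,0],"roll":0},{"linear":[0,-0.8,0],"roll":0},{"linear":[0,0,0],"roll":0},{"linear":[0,0,0],"roll":0},{"linear":[0,0,0],"roll":0}]'
python3 - <<'E'
from h import *
c=cal("wrist");im=optics.get_image("wrist");cv2.imwrite("pics/w14.png",im[:,:,::-1])
H,S,V=cv2.split(cv2.cvtColor(cv2.imread("pics/w14.png"),cv2.COLOR_BGR2HSV))
for b in blobs((H>5)&(H<20)&(S>70),300):
    r=rect(ray(c,b,.02)); o=[537.3,-221.8] if r[1]<-150 else [553.6,-18.2]; d=r[:2]-o; print(b.mean(0).round(),r,"loc",d@[.08,.9968],d@[-.9968,.08])
for b in blobs(((H<5)|(H>172))&(S>110)&(V>60),200): print("red",b.mean(0).round(),rect(ray(c,b,.02)))
E
```

```text
time_s: 25.58
position: [0.4937, -0.2179, 0.2936]
tool_rot: [[0.997, -0.08, 0.001], [-0.08, -0.997, -0.0], [0.001, 0.0, -1.0]]
ft_force: [0.4, -0.2, -0.8]
grip_width: 0.0322
gripper_force: 0.0
time_s: 26.25
position: [0.5886, -0.0899, 0.2914]
tool_rot: [[0.997, -0.08, 0.0], [-0.08, -0.997, -0.0], [0.0, 0.0, -1.0]]
ft_force: [0.7, -0.0, 0.0]
grip_width: 0.0315
gripper_force: 0.0
[427. 231.] [ 484.2 -219.2   97.5   22.    -4.4] loc -1.6563199999999747 53.13807999999997
[266. 226.] [507.2 -15.   84.5  26.3  -5. ] loc -0.5222400000000036 46.507520000000035
[48. 61.] [723.6 207.5 112.   19.6 -83.7] loc 238.57775999999998 -151.4
red [348. 194.] [ 541.5 -119.9   94.1   21.7   -3.8]
red [438. 113.] [ 631.2 -229.4   29.3   19.1   -4.6]
```

View pics/w14.png

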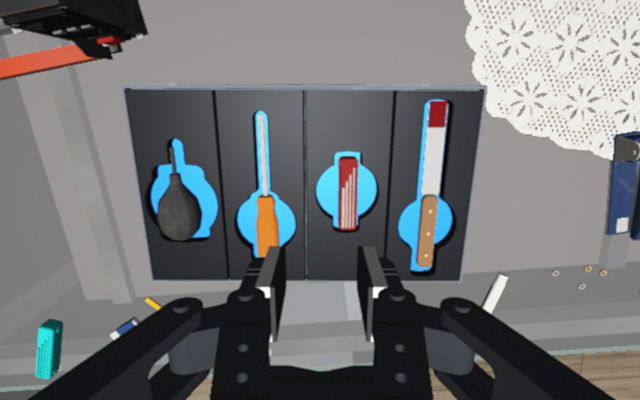

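All four tools lie in their own cut-outs, each within about 3 mm of home, and the arm is clear. Handing in.

```bash
python3 -c "
from rig import env
print(env.close_job())"
```

```text
the job is handed in; nothing more can be done
None
```

I handed the job in at about 26 s: all four tools lie in their own cut-outs within about 3 mm of home by camera, and I never touched the stapler or tape; the hand-in returned no verdict.

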